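Make up two pottery-painting kits

ROBOT

A 6-joint arm with a two-finger parallel gripper is mounted at the origin on the work surface. World frame = base frame: x ahead of the robot, y to its left, z up, the work surface at z = 0. Lengths are in mm, angles in rad, forces in N, time in s.
With the tool pointing down it reaches from about 275 to 775 mm from the base axis. Payload 14.6 kg.
Tool frame: the origin (TCP) lies at the centre of the arm's flange, where the gripper is bolted on; the fingertips stand 173 mm ahead of it and the grasp point (between the pads) lies 155 mm ahead of it; z points along the fingers, y is the direction in which the jaws open and shut (so a half turn about z gives the same grasp; the last joint's range is limited). The gripper opens to 85 mm and grips with 20 to 120 N. Pads are 22 mm wide; open, the fingers measure 114 mm over their backs; the gripper's body (76 mm by 85 mm) begins 54 mm behind the grasp point. The pads swing forward as they close: fully open they stand 13 mm farther back than shut.
Start: joints at [1.06, 0.263, -0.048, 1.259, 0, 1.415], TCP at [182.884, 492.12, 404.678] pointing down, gripper open.
Joint ranges: [-2.65, 2.65], [-0.89, 1.7], [-1.18, 1.37], [-2.13, 2.11], [-1.35, 1.29], [-3.14, 3.14]. Speed limits (rad/s): [1.89, 1.89, 2.57, 2.79, 3.14, 3.14].

INTERFACE

Orientations are given as a unit quaternion [x, y, z, w].
In Python, from rig import * gives the robot as it stands.
- The arm moves only by the tool servo_tool, never from a script. Its argument "series" is a list of rows, each an object with "translation": the shift along the world's x, y, z in mm, a list of three; "dr": the turn, a rotation vector about the world's x, y, z in rad, a list of three; "hand": the closure in counts, from 0 (fully open) to 255 (shut). In form: [{"translation": [x, y, z], "dr": [wx, wy, wz], "hand": hand}, ...]. A call has 1 to 20 rows; each row is the pose to reach, as a shift and turn from the pose commanded when the call began; what a row does not reach only later rows make up. A row lasts 1/8 s, in which the tool goes at most 62.5 mm and 10.7 degrees, less where a joint would pass 70% of its speed; a pose out of reach is approached as far as the arm can. A call with a gripper value outside its range is refused whole. The fingers move at their own pace and stop on an object; "force" is the grip in N (left out, the last holds). Time passes only in rows, so rows that repeat a pose let the fingers close. It gives the time, the measured TCP pose, the force and the opening at its end, in the units of the state.
- observe(): the state, without advancing time (a new reading comes with each control period).
- grab_frame(name): name is "scene" or "top" or "wrist"; returns (picture, depth): 480x640x3 uint8, red, green, blue; 480x640 float32, mm along the optical axis (not along the pixel's ray), 0 where there is no reading.
- get_calibration(name): a dict with "K" (3x3 intrinsics, pixels), "R" (3x3) and "t" (3): a world point X has camera coordinates R X + t; the wrist camera has in their place "T_tool_cam" (4x4, takes a point from camera to tool coordinates, whose origin is the TCP and whose axes are the flange's). Camera axes: x right, y down, z forward; pixel columns grow to the right and rows downward; lengths in mm; the calibration is good to about 2 mm. A picture is of the moment at which its call begins: read the wrist's pose just before it. get_calibration takes no time and is no camera call.
- finish_job(): hands the job in, once; it reports no verdict.
The state is a dict: "time": time; "joint_positions": joint angles; "qvel": joint speeds; "joint_efforts": joint torques, N m; "tcp_pos": TCP position; "orientation": TCP orientation; "ft_force": force on the tool from outside, world axes, zero at the start; "wrist_torque": the same for the moment, N m; "opening": opening from 0.0 (shut) to 1.0 (fully open).
Only numpy, scipy, OpenCV 4.12 (cv2) and the standard library are available. Lean on these libraries where they do the work, as an engineer would, in place of code of your own. Each camera call takes 0.05 s, during which the arm holds its last target. There are 200 camera calls.

TASK

Make up the two painting kits for the class. The pale tray gets the plain tumbler, the jar of blue underglaze and the brush; the dark tray gets the footed bowl and the orange slip-trailing bottle. In each tray stand the pot upright in the cork-lined compartment and the colour upright in the smaller compartment beside it, lay the brush flat in the long front groove, and leave the rest of the stock standing where it is.

Things in the scene. Friction and masses are not known exactly. Their poses are not given: they have to be found in the camera images.
- tray_pale: Pale wood tray, fixed, 132 (x) by 158 mm (y); floor 5 mm thick, lips 6 mm wide, tops at 11 mm. Compartments: brush groove on the robot's side, 40 by 146, centre (-40, 0) mm; behind it, left, the cork-lined pot compartment, 74 by 80, centre (23, 33); right, the bare colour compartment, 74 by 60, centre (23, -43). Origin: centre of underside; +x points away from the robot, yaw within 0.5 rad.
- tray_dark: Dark brown tray, fixed, 132 (x) by 158 mm (y); floor 5 mm thick, lips 6 mm wide, tops at 11 mm. Compartments: brush groove on the robot's side, 40 by 146, centre (-40, 0) mm; behind it, left, the cork-lined pot compartment, 74 by 80, centre (23, 33); right, the bare colour compartment, 74 by 60, centre (23, -43). Origin: centre of underside; +x points away from the robot, yaw within 0.5 rad.
- tumbler: Plain unpainted pinkish bisque tumbler, hollow, no handle: 50 mm across at the foot, 58 mm at the rim, 66 mm high, about 150 g. Origin: centre of its underside, z up along its axis, standing on the table.
- bowl: Small plain pinkish bisque footed bowl, hollow: foot 44 mm across, rim 64 mm (sides nearly upright over the top 22 mm), 48 mm high, about 120 g. Origin: centre of its underside, z up along its axis, standing on the table.
- jar_blue: Jar of blue underglaze: 44 mm across, 55 mm high, white body with a blue band, blue screw lid as wide as the body; about 100 g. Origin: centre of its underside, z up along its axis, standing on the table.
- trailer_orange: Orange slip-trailing bottle: straight orange body 40 mm across and 58 mm high, then a shoulder and a thin white nozzle up to 84 mm; about 90 g. Hold it by the body. Origin: centre of its underside, z up along its axis, standing on the table.
- brush: Chunky red-handled brush lying flat near the robot: 125 mm long overall; handle 80 mm long, 15 mm wide and 15 mm thick; metal ferrule, dark head 24 mm wide; about 35 g. Origin: middle of its length, on the underside (the handle reaches from x -62 to +17 mm); x points to the bristles, z up. It may lie either way round in the groove.
- striped_tumbler: Not for these kits, leave it: finished white tumbler with orange and rust vertical stripes, rust rim and rust inside bottom; same shape as the plain one. Origin: centre of its underside, z up along its axis, standing on the table.
- jar_red: Not for these kits, leave it: jar of red underglaze, red lid and band, same shape as the blue jar. Origin: centre of its underside, z up along its axis, standing on the table.
- trailer_green: Not for these kits, leave it: green slip-trailing bottle, same shape as the orange one. Origin: centre of its underside, z up along its axis, standing on the table.
Not all that is in view belongs to the job. What is shaped like the tumbler but pink is not meant.

How it is judged (in metres and radians):
At the end, for the whole second after the job is handed in: Each kit item is in its own compartment of its own tray, base wholly inside the lips (10 to 19 mm off-centre at most), flat on the floor (within 3 mm, tilt under 0.1 rad), brush along the groove within 0.2 rad, released and at rest; the other three still upright within 25 mm of their start (x of tumbler in the frame of tray_pale between 0.009 and 0.037 m and y of tumbler in the frame of tray_pale between 0.017 and 0.049 m and z of tumbler in the frame of tray_pale between 0.003 and 0.008 m and angle between each of tumbler, jar_blue, brush, bowl, trailer_orange's own z axis and vertical below 0.1 rad and linear speed of each of tumbler, jar_blue, brush, bowl, trailer_orange below 0.02 m/s and x of jar_blue in the frame of tray_pale between 0.007 and 0.039 m and y of jar_blue in the frame of tray_pale between -0.053 and -0.033 m and z of jar_blue in the frame of tray_pale between 0.003 and 0.008 m and x of brush in the frame of tray_pale between -0.052 and -0.028 m and y of brush in the frame of tray_pale between -0.013 and 0.013 m and z of brush in the frame of tray_pale between 0.003 and 0.008 m and angle between the x axis of brush and the y axis of tray_pale, either way round below 0.2 rad and x of bowl in the frame of tray_dark between 0.006 and 0.04 m and y of bowl in the frame of tray_dark between 0.014 and 0.052 m and z of bowl in the frame of tray_dark between 0.003 and 0.008 m and x of trailer_orange in the frame of tray_dark between 0.005 and 0.041 m and y of trailer_orange in the frame of tray_dark between -0.055 and -0.031 m and z of trailer_orange in the frame of tray_dark between 0.003 and 0.008 m and distance of each of striped_tumbler, jar_red, trailer_green from where it was at the start of the episode below 0.025 m and angle between each of striped_tumbler, jar_red, trailer_green's own z axis and vertical below 0.15 rad); the robot touches nothing.
It fails at once if the striped tumbler is displaced by more than 25 mm or tipped over (distance of striped_tumbler from where it was at the start of the episode above 0.025 m or angle between striped_tumbler's own z axis and vertical above 0.4 rad).
It fails at once if the red jar is displaced by more than 25 mm or tipped over (distance of jar_red from where it was at the start of the episode above 0.025 m or angle between jar_red's own z axis and vertical above 0.4 rad).
It fails at once if the green bottle is displaced by more than 25 mm or tipped over (distance of trailer_green from where it was at the start of the episode above 0.025 m or angle between trailer_green's own z axis and vertical above 0.4 rad).
It fails at once if the plain tumbler is knocked over (angle between tumbler's own z axis and vertical above 0.7 rad).
It fails at once if the footed bowl is knocked over (angle between bowl's own z axis and vertical above 0.7 rad).
It also fails if it takes over 122 s, if anything falls off the work surface, if the arm or the gripper's body presses on something with over 40 N, if the wrist force passes 120 N, or if a joint passes its speed limit or range.

## Working session

There is one attempt and no reset: what is moved stays moved. The work goes in short steps, Python scripts to look and compute and a tool call to move; the robot and the scene stay as the last step left them, time stands still between calls to the robot, and variables do not carry over. Pictures are saved under pics/ and viewed, about 12 in all and at most 16, crops included, and the job is handed in when it is done.

Besides the shell and the picture viewer there is one more tool, called after "Emit:" as name([rows], argument=value, ...), one row to a line, values as JSON. servo_tool: Moves the arm, as the interface text tells. Its arguments: {"type":"object","properties":{"series":{"type":"array"},"force":{"type":"number"}},"required":["series"]}

```bash
mkdir -p pics && python3 - <<'E'
from rig import *
import cv2,numpy as np
s=observe();print({k:np.round(v,3) for k,v in s.items()})
for n in ["top","scene"]:
    im,d=grab_frame(n);c=get_calibration(n);print(n,c)
    np.savez(f"pics/{n}0.npz",im=im,d=d,**{k:np.array(v) for k,v in c.items()})
    cv2.imwrite(f"pics/{n}0.png",im[:,:,::-1])
print(get_calibration("wrist"))
E
```

```text
{'time': np.float64(0.0), 'joint_positions': array([ 1.06 ,  0.264, -0.049,  1.259, -0.   ,  1.416]), 'qvel': array([ 0.001, -0.001, -0.   , -0.   , -0.001, -0.001]), 'joint_efforts': array([ 1.0000e-03, -6.3761e+01,  3.8456e+01,  1.4000e-02,  0.0000e+00,
        0.0000e+00]), 'tcp_pos': array([182.851, 492.036, 404.213]), 'orientation': array([ 0.177,  0.984, -0.001, -0.   ]), 'ft_force': array([ 0.277,  0.926, -0.048]), 'wrist_torque': array([ 0.022, -0.002,  0.038]), 'opening': np.float64(1.001)}
top {'K': array([[507.44224625,   0.        , 326.63106611],
       [  0.        , 507.44224625, 239.77815205],
       [  0.        ,   0.        ,   1.        ]]), 'R': array([[ 0.02650693, -0.99928424, -0.02698875],
       [-0.9935045 , -0.02334567, -0.11137228],
       [ 0.1106625 ,  0.02976558, -0.99341221]]), 't': array([  1.38480491, 535.19444043, 909.02069754])}
scene {'K': array([[596.82503651,   0.        , 316.73775834],
       [  0.        , 596.82503651, 246.18346623],
       [  0.        ,   0.        ,   1.        ]]), 'R': array([[ 0.67111871,  0.74127537, -0.01051196],
       [ 0.48426838, -0.44908372, -0.75087145],
       [-0.56132327,  0.49883327, -0.66036472]]), 't': array([-361.74709417, -229.90879415, 1388.39785069])}
{'K': array([[390.57424472,   0.        , 321.10721577],
       [  0.        , 390.57424472, 243.05578829],
       [  0.        ,   0.        ,   1.        ]]), 'T_tool_cam': array([[-9.11190542e-04, -9.49886938e-01, -3.12592345e-01,
         7.95694366e+01],
       [ 9.99999581e-01, -8.37635914e-04, -3.69589174e-04,
         3.52375506e-01],
       [ 8.92293541e-05, -3.12592551e-01,  9.49887303e-01,
         2.98666219e+01],
       [ 0.00000000e+00,  0.00000000e+00,  0.00000000e+00,
         1.00000000e+00]])}
```

View pics/top0.png

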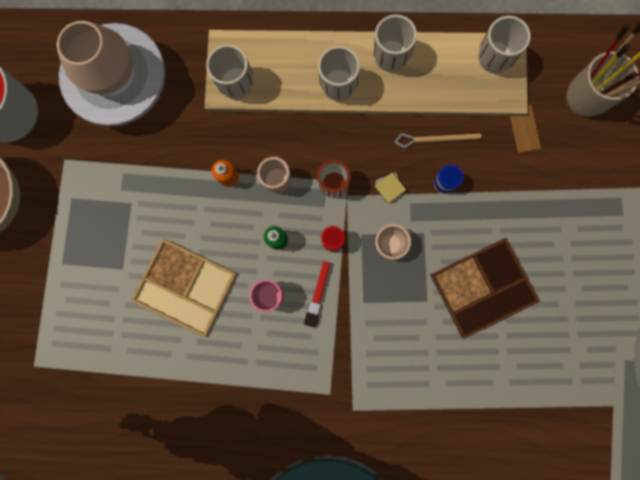

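View pics/scene0.png

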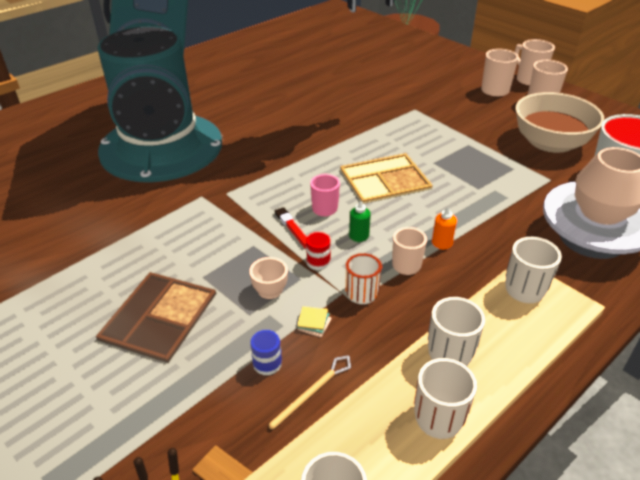

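Candidates in the top view:
- **Tumbler:** plain (273,173), striped (334,177), pink (266,295, not meant), and the grey striped cups on the board. I choose (273,173).
- **Jar:** blue (449,179), red (333,238).
- **Bottle:** orange (225,172), green (275,237).
- **Bowl:** (393,241).
- **Brush:** (318,293).
- **Trays:** pale (186,287), dark (485,288).

```bash
cat > h.py <<'E'
import numpy as np,cv2
def load(n):
    z=np.load(f"pics/{n}.npz");return z["im"],z["d"],z["K"],z["R"],z["t"]
def cloud(d,K,R,t):
    v,u=np.mgrid[:480,:640]
    P=np.stack([(u-K[0,2])/K[0,0]*d,(v-K[1,2])/K[1,1]*d,d],-1)
    W=(P-t)@R; W[d<=0]=np.nan; return W
def ray(px,z,K,R,t):
    px=np.atleast_2d(px).astype(float)
    D=np.c_[(px[:,0]-K[0,2])/K[0,0],(px[:,1]-K[1,2])/K[1,1],np.ones(len(px))]@R
    C=-R.T@t; return C[:2]+D[:,:2]*((z-C[2])/D[:,2])[:,None]
E
python3 - <<'E'
from h import *
W={n:cloud(*load(n+"0")[1:]) for n in("top","scene")}
im=load("top0")[0]
for n,px,h in [("tumbler",(273,173),66),("striped",(334,177),66),("jar_blue",(449,179),55),("jar_red",(333,238),55),("tr_or",(225,172),58),("tr_gr",(275,237),58),("bowl",(393,241),48),("pink",(266,295),66)]:
    _,_,K,R,t=load("top0"); c=ray(px,h,K,R,t)[0]
    for cam in W:
        P=W[cam].reshape(-1,3); P=P[np.isfinite(P[:,0])]
        P=P[np.hypot(*(P[:,:2]-c).T)<42]
        zt=np.percentile(P[:,2],99.5); Q=P[abs(P[:,2]-h)<5]
        (x,y),r=cv2.minEnclosingCircle(Q[:,:2].astype(np.float32)) if len(Q)>4 else((0,0),0)
        B=P[(P[:,2]>12)&(P[:,2]<h+5)];(x2,y2),r2=cv2.minEnclosingCircle(B[:,:2].astype(np.float32))
        print(n,cam,"ztop%.0f"%zt,len(Q),"c %.0f %.0f r%.1f"%(x,y,r),"all %.0f %.0f r%.1f"%(x2,y2,r2))
hsv=cv2.cvtColor(im,cv2.COLOR_RGB2HSV)
for p in [(210,290),(170,305),(500,265),(490,310),(150,340),(318,285),(312,318),(175,270),(465,285),(120,100)]: print(p,hsv[p[1],p[0]],np.round(W["top"][p[1],p[0]]))
E
```

```text
tumbler top ztop69 224 c 652 115 r29.2 all 652 115 r29.2
tumbler scene ztop69 286 c 654 114 r30.8 all 654 113 r31.0
striped top ztop71 323 c 648 5 r30.5 all 648 5 r30.5
striped scene ztop70 417 c 649 4 r31.4 all 649 4 r31.4
jar_blue top ztop59 454 c 654 -208 r22.1 all 654 -207 r22.4
jar_blue scene ztop59 583 c 656 -208 r22.9 all 657 -208 r23.4
jar_red top ztop59 453 c 538 4 r21.9 all 527 6 r32.5
jar_red scene ztop59 363 c 539 3 r23.6 all 528 3 r34.8
tr_or top ztop80 210 c 656 209 r20.0 all 656 209 r20.0
tr_or scene ztop81 171 c 660 206 r19.8 all 660 205 r20.4
tr_gr top ztop79 211 c 537 110 r19.9 all 537 110 r20.0
tr_gr scene ztop81 162 c 539 107 r20.0 all 540 106 r20.5
bowl top ztop51 250 c 534 -105 r31.8 all 534 -105 r31.8
bowl scene ztop51 327 c 535 -106 r33.5 all 535 -106 r33.5
pink top ztop69 245 c 431 120 r28.8 all 431 120 r28.8
pink scene ztop68 229 c 432 118 r30.8 all 432 118 r30.9
(210, 290) [ 20  96 202] [437. 233.   7.]
(170, 305) [ 20  94 203] [407. 307.   7.]
(500, 265) [  9 166  43] [ 498. -311.    4.]
(490, 310) [ 10 178  43] [ 414. -290.    7.]
(150, 340) [ 22  34 134] [340. 343.   1.]
(318, 285) [  2 210 170] [452.  29.  14.]
(312, 318) [ 10 107  43] [391.  38.  15.]
(175, 270) [ 14 141 139] [473. 303.   3.]
(465, 285) [ 15 139 130] [ 459. -245.    4.]
(120, 100) [15  7 71] [785. 407.  61.]
```

```bash
python3 - <<'E'
from h import *
for cam in("top","scene"):
    im,d,K,R,t=load(cam+"0"); W=cloud(d,K,R,t); hsv=cv2.cvtColor(im,cv2.COLOR_RGB2HSV); H,S,V=[hsv[...,i].astype(int) for i in range(3)]
    for n,c0,m,z in [("pale",(425,270),(S>65)&(H<26),11),("dark",(440,-290),(S>65)&(H<26),11),("brush",(440,32),(S>150)&((H<8)|(H>174))&(V>80),13),("brushall",(430,34),((S>90)&((H<25)|(H>170)))|(V<75),13)]:
        rad=105 if z==11 else 70
        box=(np.hypot(W[...,0]-c0[0],W[...,1]-c0[1])<rad)&m
        if z==11: box&=W[...,2]>-4
        box=cv2.morphologyEx(box.astype(np.uint8),cv2.MORPH_OPEN,np.ones((3,3)))
        k,L,st,_=cv2.connectedComponentsWithStats(box); i=1+np.argmax(st[1:,4])
        cnt=max(cv2.findContours((L==i).astype(np.uint8),0,cv2.CHAIN_APPROX_NONE)[0],key=len)[:,0]
        # outer edge: expand half pixel via rect
        X=ray(cnt,z,K,R,t).astype(np.float32); r=cv2.minAreaRect(X); b=cv2.boxPoints(r)
        e=b[1]-b[0];f=b[2]-b[1]; lng=e if np.hypot(*e)>np.hypot(*f) else f
        if lng[1]<0: lng=-lng
        yaw=np.arctan2(-lng[0],lng[1])
        print(cam,n,np.round(r[0],1),np.round(r[1],1),"long axis yaw-of-+y %.3f"%yaw, "px",cnt.min(0),cnt.max(0))
E
```

```text
top pale [441.6 282.7] [161.5 134.4] long axis yaw-of-+y -0.413 px [135 244] [236 336]
top dark [ 455.4 -279.7] [133.  160.2] long axis yaw-of-+y 0.476 px [435 241] [538 337]
top brush [458.1  23.4] [14.  76.4] long axis yaw-of-+y 1.330 px [313 262] [329 301]
top brushall [427.5 -19.5] [20.1 98.5] long axis yaw-of-+y 1.511 px [337 272] [348 325]
scene pale [444.5 280.6] [164.9 147.6] long axis yaw-of-+y -0.413 px [340 154] [423 202]
scene dark [ 459.  -280.8] [137.5 164.4] long axis yaw-of-+y 0.478 px [ 96 272] [210 358]
scene brush [460.9  21.3] [18.5 83. ] long axis yaw-of-+y 1.332 px [287 220] [305 246]
scene brushall [414.9 116.4] [24.7 90.7] long axis yaw-of-+y 0.841 px [312 188] [324 215]
```

Emit:
servo_tool([
  {"translation": [261, -465, -105], "dr": [0, 0, 0.115], "hand": 110},
  {"translation": [261, -465, -105], "dr": [0, 0, 0.115], "hand": 110},
  {"translation": [261, -465, -105], "dr": [0, 0, 0.115], "hand": 110},
  {"translation": [261, -465, -105], "dr": [0, 0, 0.115], "hand": 110},
  {"translation": [261, -465, -105], "dr": [0, 0, 0.115], "hand": 110},
  {"translation": [261, -465, -105], "dr": [0, 0, 0.115], "hand": 110},
  {"translation": [261, -465, -105], "dr": [0, 0, 0.115], "hand": 110},
  {"translation": [261, -465, -105], "dr": [0, 0, 0.115], "hand": 110},
  {"translation": [261, -465, -105], "dr": [0, 0, 0.115], "hand": 110},
  {"translation": [261, -465, -105], "dr": [0, 0, 0.115], "hand": 110},
  {"translation": [261, -465, -105], "dr": [0, 0, 0.115], "hand": 110},
  {"translation": [261, -465, -105], "dr": [0, 0, 0.115], "hand": 110},
], force=30)

```text
time: 1.6
tcp_pos: [443.4, 28.0, 299.9]
orientation: [0.119, 0.993, 0.0, 0.0]
ft_force: [-0.7, 0.4, 0.1]
opening: 0.57
```

```bash
cat >> h.py <<'E'
def wristgrab(name):
    from rig import observe,grab_frame,get_calibration
    from scipy.spatial.transform import Rotation as Ro
    s=observe();im,d=grab_frame("wrist");c=get_calibration("wrist")
    T=np.eye(4);T[:3,:3]=Ro.from_quat(s["orientation"]).as_matrix();T[:3,3]=s["tcp_pos"]
    T=np.linalg.inv(T@c["T_tool_cam"])
    np.savez(f"pics/{name}.npz",im=im,d=d,K=c["K"],R=T[:3,:3],t=T[:3,3]);cv2.imwrite(f"pics/{name}.png",im[:,:,::-1])
    print("t",round(float(s["time"]),2),"tcp",np.round(s["tcp_pos"],1),"F",np.round(s["ft_force"],1),"open",round(float(s["opening"]),3))
    return load(name)
E
python3 - <<'E'
from h import *
im,d,K,R,t=wristgrab("w1")
h=cv2.cvtColor(im,cv2.COLOR_RGB2HSV);m=((h[...,1]>150)&((h[...,0]<8)|(h[...,0]>174))&(h[...,2]>80)).astype(np.uint8)
for c in cv2.findContours(m,0,cv2.CHAIN_APPROX_NONE)[0]:
    if len(c)>80:
        r=cv2.minAreaRect(ray(c[:,0],13,K,R,t).astype(np.float32));b=cv2.boxPoints(r);e=max(b[1]-b[0],b[2]-b[1],key=lambda v:np.hypot(*v))
        print(np.round(r[0],1),np.round(r[1],1),"dir",np.arctan2(e[1],e[0]),c[:,0].mean(0))
E
```

```text
t 1.6 tcp [443.4  28.  299.9] F [-0.7  0.4  0.1] open 0.57
[567.8  -3.7] [50. 61.] dir -0.2164177 [319.88172043 390.35483871]
[531.4   4.8] [45.7 30.1] dir 1.3702005 [319.15    349.11875]
[459.6  23.7] [14.5 78.6] dir -0.24536535 [320.53497942 255.85185185]
```

View pics/w1.png

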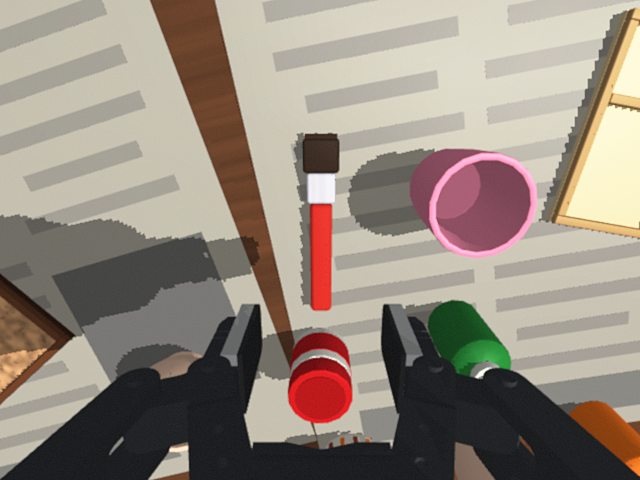

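Emit:
servo_tool([
  {"translation": [1.5, 0, -60], "dr": [0, 0, 0], "hand": 110},
  {"translation": [1.5, 0, -100], "dr": [0, 0, 0], "hand": 110},
  {"translation": [1.5, 0, -119], "dr": [0, 0, 0], "hand": 110},
  {"translation": [1.5, 0, -119], "dr": [0, 0, 0], "hand": 110},
  {"translation": [1.5, 0, -119], "dr": [0, 0, 0], "hand": 255},
  {"translation": [1.5, 0, -119], "dr": [0, 0, 0], "hand": 255},
  {"translation": [1.5, 0, -119], "dr": [0, 0, 0], "hand": 255},
  {"translation": [1.5, 0, -119], "dr": [0, 0, 0], "hand": 255},
  {"translation": [1.5, 0, -119], "dr": [0, 0, 0], "hand": 255},
  {"translation": [1.5, 0, -119], "dr": [0, 0, 0], "hand": 255},
], force=30)

```text
time: 2.9
tcp_pos: [445.7, 27.2, 181.8]
orientation: [0.12, 0.993, 0.0, 0.001]
ft_force: [-1.4, 0.9, 9.6]
opening: 0.165
```

Emit:
servo_tool([
  {"translation": [0, 0, 60], "dr": [0, 0, 0], "hand": 255},
  {"translation": [0, 0, 110], "dr": [0, 0, 0.0], "hand": 255},
  {"translation": [-7, 55, 120], "dr": [0, 0, 0.18], "hand": 255},
  {"translation": [-14, 100, 120], "dr": [0, 0, 0.36], "hand": 255},
  {"translation": [-20, 150, 120], "dr": [0, 0, 0.54], "hand": 255},
  {"translation": [-25, 190, 120], "dr": [0, 0, 0.72], "hand": 255},
  {"translation": [-30, 230, 120], "dr": [0, 0, 0.9], "hand": 255},
  {"translation": [-37, 278, 120], "dr": [0, 0, 1.08], "hand": 255},
  {"translation": [-37, 278, 120], "dr": [0, 0, 1.26], "hand": 255},
  {"translation": [-37, 278, 120], "dr": [0, 0, 1.4], "hand": 255},
  {"translation": [-37, 278, 120], "dr": [0, 0, 1.4], "hand": 255},
  {"translation": [-37, 278, 120], "dr": [0, 0, 1.4], "hand": 255},
  {"translation": [-37, 278, 120], "dr": [0, 0, 1.4], "hand": 255},
])

```text
time: 4.53
tcp_pos: [408.4, 305.0, 300.9]
orientation: [-0.547, 0.837, -0.0, 0.0]
ft_force: [0.6, 0.2, -0.6]
opening: 0.162
```

```bash
python3 - <<'E'
from h import *
im,d,K,R,t=wristgrab("w2")
E
```

```text
t 4.53 tcp [408.4 305.  300.9] F [ 0.6  0.2 -0.6] open 0.162
```

View pics/w2.png

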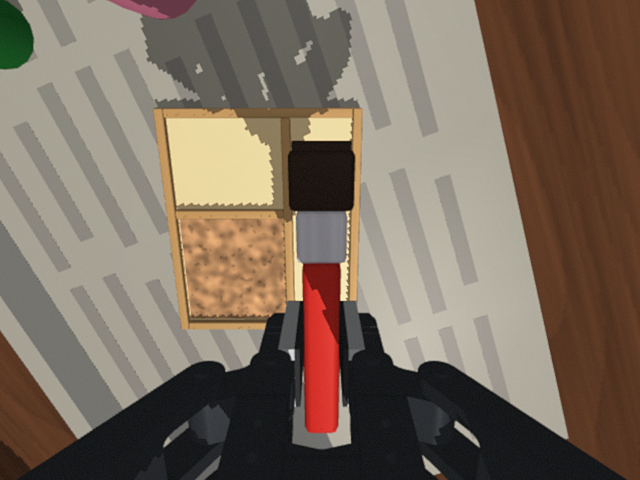

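```bash
python3 - <<'E'
from h import *
im,d,K,R,t=load("w2")
X=ray([(155,109),(362,109),(184,328)],11,K,R,t);print(X.round(1))
a,b,c=X  # a: far right (+x,-y); b near-robot right; c far-left
print("lens",np.hypot(*(a-b)),np.hypot(*(c-a)))
yx=np.arctan2(*(a-b)[::-1]);yy=np.arctan2(*(c-a)[::-1])-np.pi/2;print("yaw",yx,yy,"centre",(b+c)/2)
print(ray([(321,175),(321,265),(321,432)],125,K,R,t))
E
```

```text
[[471.4 186.5]
 [352.1 238.9]
 [533.4 330. ]]
lens 130.3071731676776 156.40445817707783
yaw -0.41458155747515796 -0.4079314812890764 centre [442.75001277 284.4806673 ]
[[385.66945561 251.01219778]
 [400.15076197 283.90917318]
 [433.96873332 360.73297234]]
```

Emit:
servo_tool([
  {"translation": [0, 2, -50], "dr": [0, 0, 0], "hand": 255},
  {"translation": [0, 2, -90], "dr": [0, 0, 0], "hand": 255},
  {"translation": [0, 2, -106], "dr": [0, 0, 0], "hand": 255},
  {"translation": [0, 2, -113], "dr": [0, 0, 0], "hand": 255},
  {"translation": [0, 2, -113], "dr": [0, 0, 0], "hand": 255},
  {"translation": [0, 2, -113], "dr": [0, 0, 0], "hand": 255},
])

```text
time: 5.32
tcp_pos: [408.7, 307.2, 188.3]
orientation: [-0.548, 0.837, -0.0, 0.001]
ft_force: [0.9, 0.4, -0.1]
opening: 0.161
```

Emit:
servo_tool([
  {"translation": [0, 0, -1], "dr": [0, 0, 0], "hand": 255},
  {"translation": [0, 0, -1], "dr": [0, 0, 0], "hand": 150},
  {"translation": [0, 0, -1], "dr": [0, 0, 0], "hand": 150},
  {"translation": [0, 0, -1], "dr": [0, 0, 0], "hand": 150},
  {"translation": [0, 0, -1], "dr": [0, 0, 0], "hand": 150},
  {"translation": [0, 0, 30], "dr": [0, 0, 0], "hand": 150},
  {"translation": [0, 0, 90], "dr": [0, 0, 0], "hand": 150},
  {"translation": [0, 0, 112], "dr": [0, 0, 0], "hand": 20},
  {"translation": [0, 0, 112], "dr": [0, 0, 0], "hand": 0},
  {"translation": [0, 0, 112], "dr": [0, 0, 0], "hand": 0},
])

```text
time: 6.58
tcp_pos: [408.1, 307.0, 298.8]
orientation: [-0.548, 0.837, 0.0, -0.001]
ft_force: [0.1, -0.5, -0.5]
opening: 0.995
```

```bash
python3 - <<'E'
from h import *
im,d,K,R,t=wristgrab("w3")
E
```

```text
t 6.58 tcp [408.1 307.  298.8] F [ 0.1 -0.5 -0.5] open 0.995
```

View pics/w3.png

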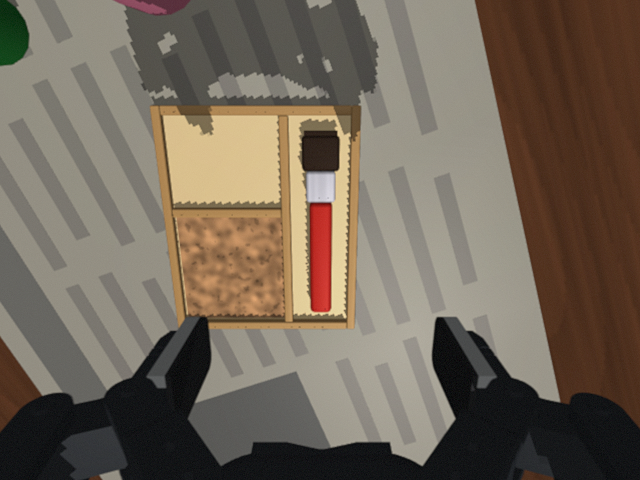

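Emit:
servo_tool([
  {"translation": [48, -38, 0], "dr": [0, 0, 0.1], "hand": 0},
  {"translation": [96, -76, 0], "dr": [0, 0, 0.2], "hand": 0},
  {"translation": [145, -115, 0], "dr": [0, 0, 0.3], "hand": 0},
  {"translation": [195, -153, 0], "dr": [0, 0, 0.412], "hand": 0},
  {"translation": [244, -192, 0], "dr": [0, 0, 0.412], "hand": 0},
  {"translation": [244, -192, 0], "dr": [0, 0, 0.412], "hand": 0},
  {"translation": [244, -192, 0], "dr": [0, 0, 0.412], "hand": 0},
  {"translation": [244, -192, 0], "dr": [0, 0, 0.412], "hand": 0},
])

```text
time: 7.62
tcp_pos: [651.5, 116.0, 299.5]
orientation: [0.708, -0.707, -0.0, 0.0]
ft_force: [-1.0, 0.8, -0.3]
opening: 1.001
```

```bash
python3 - <<'E'
from h import *
im,d,K,R,t=wristgrab("w4")
W=cloud(d,K,R,t);P=W.reshape(-1,3);P=P[np.isfinite(P[:,0])]
for c,h in[((653,115),66),((648,5),66),((537,110),58),((656,209),58)]:
    Q=P[(np.hypot(P[:,0]-c[0],P[:,1]-c[1])<40)&(abs(P[:,2]-h)<6)]
    if len(Q)>20: print(c,len(Q),cv2.minEnclosingCircle(Q[:,:2].astype(np.float32)))
E
```

```text
t 7.62 tcp [651.5 116.  299.5] F [-1.   0.8 -0.3] open 1.001
(653, 115) 2677 ((653.9967041015625, 114.9128189086914), 29.12787628173828)
(648, 5) 3960 ((649.468994140625, 5.401179313659668), 30.328975677490234)
(537, 110) 2337 ((538.8211059570312, 109.56838989257812), 20.204740524291992)
(656, 209) 1717 ((658.4807739257812, 209.37728881835938), 20.19298553466797)
```

View pics/w4.png

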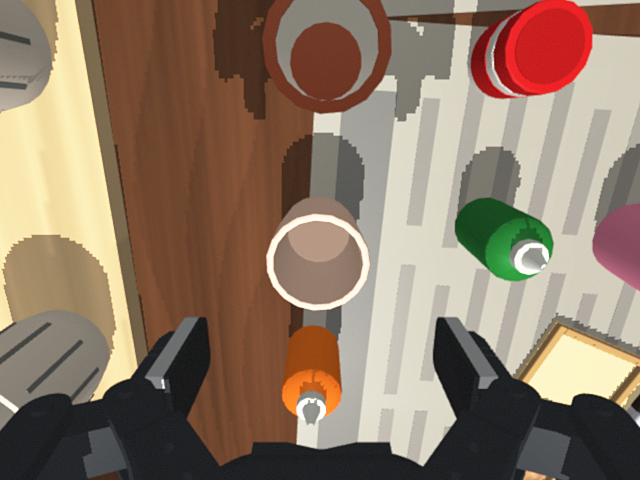

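Emit:
servo_tool([
  {"translation": [1, 0, -50], "dr": [0, 0, 0], "hand": 0},
  {"translation": [1, 0, -90], "dr": [0, 0, 0], "hand": 0},
  {"translation": [1, 0, -108], "dr": [0, 0, 0], "hand": 0},
  {"translation": [1, 0, -108], "dr": [0, 0, 0], "hand": 0},
  {"translation": [1, 0, -108], "dr": [0, 0, 0], "hand": 255},
  {"translation": [1, 0, -108], "dr": [0, 0, 0], "hand": 255},
  {"translation": [1, 0, -108], "dr": [0, 0, 0], "hand": 255},
  {"translation": [1, 0, -108], "dr": [0, 0, 0], "hand": 255},
  {"translation": [1, 0, -108], "dr": [0, 0, 0], "hand": 255},
], force=35)

```text
time: 8.8
tcp_pos: [653.6, 115.3, 193.3]
orientation: [0.707, -0.707, 0.001, -0.001]
ft_force: [-2.4, 0.8, 7.6]
opening: 0.668
```

Emit:
servo_tool([
  {"translation": [0, 0, 50], "dr": [0, 0, 0], "hand": 255},
  {"translation": [0, 0, 100], "dr": [0, 0, 0], "hand": 255},
  {"translation": [-40, 42, 105], "dr": [0, 0, -0.1], "hand": 255},
  {"translation": [-80, 85, 105], "dr": [0, 0, -0.2], "hand": 255},
  {"translation": [-120, 128, 105], "dr": [0, 0, -0.3], "hand": 255},
  {"translation": [-155, 166, 105], "dr": [0, 0, -0.412], "hand": 255},
  {"translation": [-177, 189, 100], "dr": [0, 0, -0.412], "hand": 255},
  {"translation": [-177, 189, 60], "dr": [0, 0, -0.412], "hand": 255},
  {"translation": [-177, 189, 30], "dr": [0, 0, -0.412], "hand": 255},
  {"translation": [-177, 189, 18], "dr": [0, 0, -0.412], "hand": 255},
  {"translation": [-177, 189, 18], "dr": [0, 0, -0.412], "hand": 255},
  {"translation": [-177, 189, 10], "dr": [0, 0, -0.412], "hand": 255},
  {"translation": [-177, 189, 8], "dr": [0, 0, -0.412], "hand": 255},
  {"translation": [-177, 189, 8], "dr": [0, 0, -0.412], "hand": 255},
])

```text
time: 10.55
tcp_pos: [476.5, 304.1, 199.9]
orientation: [-0.548, 0.837, -0.0, 0.0]
ft_force: [0.0, 0.4, -1.4]
opening: 0.668
```

```bash
python3 - <<'E'
from h import *
wristgrab("w5")
E
```

```text
t 10.55 tcp [476.5 304.1 199.9] F [ 0.   0.4 -1.4] open 0.668
```

View pics/w5.png

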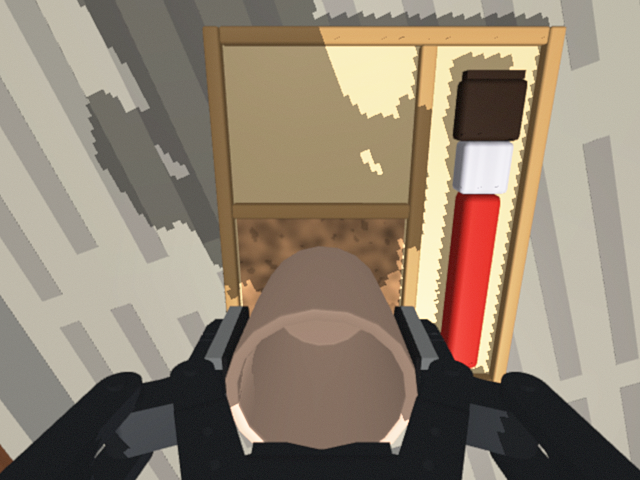

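Emit:
servo_tool([
  {"translation": [0, 0, -2], "dr": [0, 0, 0], "hand": 255},
  {"translation": [0, 0, -2], "dr": [0, 0, 0], "hand": 255},
  {"translation": [0, 0, -2], "dr": [0, 0, 0], "hand": 30},
  {"translation": [0, 0, -2], "dr": [0, 0, 0], "hand": 30},
  {"translation": [0, 0, -2], "dr": [0, 0, 0], "hand": 30},
  {"translation": [0, 0, 20], "dr": [0, 0, 0], "hand": 30},
  {"translation": [0, 0, 60], "dr": [0, 0, 0], "hand": 30},
  {"translation": [0, 0, 100], "dr": [0, 0, 0], "hand": 30},
  {"translation": [0, 0, 100], "dr": [0, 0, 0], "hand": 30},
])

```text
time: 11.72
tcp_pos: [477.0, 304.4, 302.3]
orientation: [-0.548, 0.837, -0.0, 0.002]
ft_force: [0.2, 0.1, -1.0]
opening: 0.885
```

Emit:
servo_tool([
  {"translation": [20, -58, 0], "dr": [0, 0, 0.05], "hand": 0},
  {"translation": [40, -115, 0], "dr": [0, 0, 0.1], "hand": 0},
  {"translation": [60, -172, 0], "dr": [0, 0, 0.15], "hand": 0},
  {"translation": [80, -230, 0], "dr": [0, 0, 0.2], "hand": 0},
  {"translation": [100, -287, 0], "dr": [0, 0, 0.25], "hand": 0},
  {"translation": [120, -344, 0], "dr": [0, 0, 0.3], "hand": 0},
  {"translation": [140, -400, 0], "dr": [0, 0, 0.35], "hand": 0},
  {"translation": [160, -458, 0], "dr": [0, 0, 0.412], "hand": 0},
  {"translation": [179, -511, 0], "dr": [0, 0, 0.412], "hand": 0},
  {"translation": [179, -511, 0], "dr": [0, 0, 0.412], "hand": 0},
  {"translation": [179, -511, 0], "dr": [0, 0, 0.412], "hand": 0},
  {"translation": [179, -511, 0], "dr": [0, 0, 0.412], "hand": 0},
])

```text
time: 13.22
tcp_pos: [655.2, -205.7, 299.5]
orientation: [0.708, -0.707, -0.0, 0.0]
ft_force: [0.3, -0.5, -0.1]
opening: 0.999
```

```bash
python3 - <<'E'
from h import *
im,d,K,R,t=wristgrab("w6")
W=cloud(d,K,R,t);P=W.reshape(-1,3);P=P[np.isfinite(P[:,0])]
for c,h in[((655,-207.5),55)]:
    Q=P[(np.hypot(P[:,0]-c[0],P[:,1]-c[1])<40)&(abs(P[:,2]-h)<6)]
    if len(Q)>20: print(c,len(Q),cv2.minEnclosingCircle(Q[:,:2].astype(np.float32)))
from rig import *
im,d=grab_frame("top");c=get_calibration("top");np.savez("pics/top1.npz",im=im,d=d,**c);W=cloud(d,c["K"],c["R"],c["t"]);P=W.reshape(-1,3);P=P[np.isfinite(P[:,0])]
Q=P[(np.hypot(P[:,0]-476,P[:,1]-304)<40)&(abs(P[:,2]-71)<6)];print(cv2.minEnclosingCircle(Q[:,:2].astype(np.float32)),np.percentile(Q[:,2],95))
E
```

```text
t 13.22 tcp [ 655.2 -205.7  299.5] F [ 0.3 -0.5 -0.1] open 0.999
(655, -207.5) 4181 ((656.2464599609375, -208.01556396484375), 21.99493980407715)Traceback (most recent call last):
  File "<stdin>", line 9, in <module>
    return _quantile_unchecked(
        a, q, axis, out, overwrite_input, method, keepdims, weights)
    return _ureduce(a,
                    func=_quantile_ureduce_func,
    ...<5 lines>...
                    overwrite_input=overwrite_input,
                    method=method)
    r = func(a, **kwargs)
    result = _quantile(arr,
                       quantiles=q,
    ...<2 lines>...
                       out=out,
                       weights=wgt)
    slices_having_nans = np.isnan(arr[-1, ...])
                                  ~~~^^^^^^^^^
IndexError: index -1 is out of bounds for axis 0 with size 0
```

```bash
python3 -c "
from h import *
im=load('top1')[0];cv2.imwrite('pics/top1.png',im[:,:,::-1])"
```

```text
(no output)
```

View pics/top1.png

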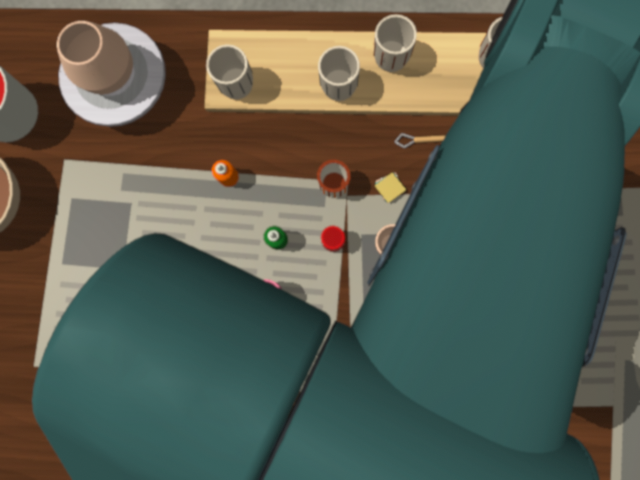

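Emit:
servo_tool([
  {"translation": [0, -1, -50], "dr": [0, 0, 0], "hand": 0},
  {"translation": [0, -1, -95], "dr": [0, 0, 0], "hand": 0},
  {"translation": [0, -1, -117], "dr": [0, 0, 0], "hand": 0},
  {"translation": [0, -1, -117], "dr": [0, 0, 0], "hand": 0},
  {"translation": [0, -1, -117], "dr": [0, 0, 0], "hand": 255},
  {"translation": [0, -1, -117], "dr": [0, 0, 0], "hand": 255},
  {"translation": [0, -1, -117], "dr": [0, 0, 0], "hand": 255},
  {"translation": [0, -1, -117], "dr": [0, 0, 0], "hand": 255},
  {"translation": [0, -1, -117], "dr": [0, 0, 0], "hand": 255},
  {"translation": [0, -1, -117], "dr": [0, 0, 0], "hand": 255},
], force=35)

```text
time: 14.58
tcp_pos: [655.7, -207.9, 184.0]
orientation: [0.707, -0.707, 0.001, -0.0]
ft_force: [-1.6, 1.4, 6.6]
opening: 0.507
```

Emit:
servo_tool([
  {"translation": [0, 0, 55], "dr": [0, 0, 0], "hand": 255},
  {"translation": [0, 0, 110], "dr": [0, 0, 0], "hand": 255},
  {"translation": [-26, 55, 115], "dr": [0, 0, -0.05], "hand": 255},
  {"translation": [-52, 110, 115], "dr": [0, 0, -0.1], "hand": 255},
  {"translation": [-78, 165, 115], "dr": [0, 0, -0.15], "hand": 255},
  {"translation": [-104, 220, 115], "dr": [0, 0, -0.2], "hand": 255},
  {"translation": [-130, 275, 115], "dr": [0, 0, -0.25], "hand": 255},
  {"translation": [-156, 330, 115], "dr": [0, 0, -0.3], "hand": 255},
  {"translation": [-182, 385, 115], "dr": [0, 0, -0.36], "hand": 255},
  {"translation": [-209, 443, 115], "dr": [0, 0, -0.412], "hand": 255},
  {"translation": [-209, 443, 110], "dr": [0, 0, -0.412], "hand": 255},
  {"translation": [-209, 443, 80], "dr": [0, 0, -0.412], "hand": 255},
  {"translation": [-209, 443, 80], "dr": [0, 0, -0.412], "hand": 255},
  {"translation": [-209, 443, 80], "dr": [0, 0, -0.412], "hand": 255},
])

```text
time: 16.32
tcp_pos: [446.9, 234.7, 263.6]
orientation: [-0.547, 0.837, -0.0, 0.0]
ft_force: [0.6, 0.3, -0.6]
opening: 0.505
```

```bash
python3 - <<'E'
from h import *
wristgrab("w7")
E
```

```text
t 16.32 tcp [446.9 234.7 263.6] F [ 0.6  0.3 -0.6] open 0.505
```

View pics/w7.png

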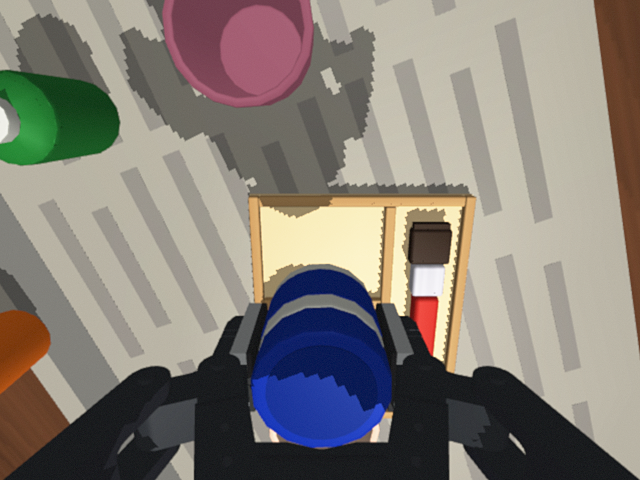

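Emit:
servo_tool([
  {"translation": [-0.5, 0, -40], "dr": [0, 0, 0], "hand": 255},
  {"translation": [-0.5, 0, -62], "dr": [0, 0, 0], "hand": 255},
  {"translation": [-0.5, 0, -70], "dr": [0, 0, 0], "hand": 255},
  {"translation": [-0.5, 0, -74], "dr": [0, 0, 0], "hand": 255},
  {"translation": [-0.5, 0, -74], "dr": [0, 0, 0], "hand": 255},
  {"translation": [-0.5, 0, -74.5], "dr": [0, 0, 0], "hand": 255},
])

```text
time: 17.12
tcp_pos: [446.2, 235.2, 189.0]
orientation: [-0.548, 0.837, -0.0, 0.001]
ft_force: [-4.2, -1.3, 15.6]
opening: 0.508
```

Emit:
servo_tool([
  {"translation": [0, 0, 0], "dr": [0, 0, 0], "hand": 70},
  {"translation": [0, 0, 0], "dr": [0, 0, 0], "hand": 70},
  {"translation": [0, 0, 0], "dr": [0, 0, 0], "hand": 70},
  {"translation": [0, 0, 0], "dr": [0, 0, 0], "hand": 70},
  {"translation": [0, 0, 20], "dr": [0, 0, 0], "hand": 70},
  {"translation": [0, 0, 70], "dr": [0, 0, 0], "hand": 70},
  {"translation": [0, 0, 110], "dr": [0, 0, 0], "hand": 50},
  {"translation": [0, 0, 112], "dr": [0, 0, 0], "hand": 0},
])

```text
time: 18.12
tcp_pos: [446.5, 235.4, 302.6]
orientation: [-0.548, 0.837, -0.001, 0.002]
ft_force: [0.6, 0.3, -0.9]
opening: 0.986
```

Emit:
servo_tool([
  {"translation": [53, -6, 0], "dr": [0, 0, 0.1], "hand": 0},
  {"translation": [106, -13, 0], "dr": [0, 0, 0.2], "hand": 0},
  {"translation": [160, -20, 0], "dr": [0, 0, 0.3], "hand": 0},
  {"translation": [212, -26, 0], "dr": [0, 0, 0.412], "hand": 0},
  {"translation": [212, -26, 0], "dr": [0, 0, 0.412], "hand": 0},
  {"translation": [212, -26, 0], "dr": [0, 0, 0.412], "hand": 0},
  {"translation": [212, -26, 0], "dr": [0, 0, 0.412], "hand": 0},
])

```text
time: 19.0
tcp_pos: [656.9, 209.5, 300.1]
orientation: [0.707, -0.707, -0.0, 0.0]
ft_force: [-0.5, -1.3, 0.4]
opening: 1.005
```

```bash
python3 - <<'E'
from h import *
from rig import *
def circ(W,c,h,tag):
    P=W.reshape(-1,3);P=P[np.isfinite(P[:,0])]
    Q=P[(np.hypot(P[:,0]-c[0],P[:,1]-c[1])<36)&(abs(P[:,2]-h)<6)]
    if len(Q)>20:
        (x,y),r=cv2.minEnclosingCircle(Q[:,:2].astype(np.float32));print(tag,len(Q),round(x,1),round(y,1),round(r,1),"z95 %.1f"%np.percentile(Q[:,2],95))
im,d,K,R,t=wristgrab("w8");circ(cloud(d,K,R,t),(657.5,209),58,"trailer w")
for n in("top","scene"):
    im,d=grab_frame(n);c=get_calibration(n);W=cloud(d,c["K"],c["R"],c["t"]);np.savez(f"pics/{n}2.npz",im=im,d=d,**c)
    cv2.imwrite(f"pics/{n}2.png",im[:,:,::-1])
    circ(W,(476,304),71,n+" tumbler");circ(W,(446,235),60,n+" jar");circ(W,(657.5,209),58,n+" trailer");circ(W,(534,-105),48,n+" bowl")
E
```

```text
t 19.0 tcp [656.9 209.5 300.1] F [-0.5 -1.3  0.4] open 1.005
trailer w 2258 658.3 209.8 20.0 z95 63.7
top jar 389 445.7 234.9 21.9 z95 63.2
top trailer 246 656.3 209.1 20.1 z95 63.4
top bowl 250 533.6 -105.1 31.8 z95 51.3
scene tumbler 229 474.3 301.6 32.0 z95 73.7
scene jar 246 446.6 233.4 24.2 z95 63.7
scene trailer 198 658.9 206.5 20.1 z95 63.6
scene bowl 361 533.4 -107.3 33.9 z95 50.3
```

Jar and tumbler are seated in the pale tray. The trailer is next, with TCP at about 193 to clear the nozzle.

Emit:
servo_tool([
  {"translation": [0, 0.5, -50], "dr": [0, 0, 0], "hand": 0},
  {"translation": [0, 0.5, -90], "dr": [0, 0, 0], "hand": 0},
  {"translation": [0, 0.5, -107], "dr": [0, 0, 0], "hand": 0},
  {"translation": [0, 0.5, -107], "dr": [0, 0, 0], "hand": 0},
  {"translation": [0, 0.5, -107], "dr": [0, 0, 0], "hand": 255},
  {"translation": [0, 0.5, -107], "dr": [0, 0, 0], "hand": 255},
  {"translation": [0, 0.5, -107], "dr": [0, 0, 0], "hand": 255},
  {"translation": [0, 0.5, -107], "dr": [0, 0, 0], "hand": 255},
  {"translation": [0, 0.5, -107], "dr": [0, 0, 0], "hand": 255},
  {"translation": [0, 0.5, -107], "dr": [0, 0, 0], "hand": 255},
], force=35)

```text
time: 20.4
tcp_pos: [658.1, 209.7, 194.3]
orientation: [0.707, -0.707, 0.0, -0.001]
ft_force: [-1.2, 0.1, 5.1]
opening: 0.46
```

Emit:
servo_tool([
  {"translation": [0, 0, 55], "dr": [0, 0, 0], "hand": 255},
  {"translation": [0, 0, 105], "dr": [0, 0, 0], "hand": 255},
  {"translation": [-16, -52, 110], "dr": [0, 0, 0.05], "hand": 255},
  {"translation": [-32, -104, 110], "dr": [0, 0, 0.1], "hand": 255},
  {"translation": [-48, -156, 110], "dr": [0, 0, 0.15], "hand": 255},
  {"translation": [-64, -208, 110], "dr": [0, 0, 0.2], "hand": 255},
  {"translation": [-80, -260, 110], "dr": [0, 0, 0.25], "hand": 255},
  {"translation": [-96, -312, 110], "dr": [0, 0, 0.3], "hand": 255},
  {"translation": [-112, -364, 110], "dr": [0, 0, 0.35], "hand": 255},
  {"translation": [-130, -416, 110], "dr": [0, 0, 0.4], "hand": 255},
  {"translation": [-146, -468, 110], "dr": [0, 0, 0.44], "hand": 255},
  {"translation": [-162, -517, 110], "dr": [0, 0, 0.477], "hand": 255},
  {"translation": [-162, -517, 90], "dr": [0, 0, 0.477], "hand": 255},
  {"translation": [-162, -517, 80], "dr": [0, 0, 0.477], "hand": 255},
  {"translation": [-162, -517, 80], "dr": [0, 0, 0.477], "hand": 255},
  {"translation": [-162, -517, 80], "dr": [0, 0, 0.477], "hand": 255},
])

```text
time: 22.4
tcp_pos: [496.3, -306.9, 273.8]
orientation: [0.854, -0.519, 0.0, 0.0]
ft_force: [0.6, 0.0, -0.5]
opening: 0.462
```

```bash
python3 - <<'E'
from h import *
wristgrab("w9")
E
```

```text
t 22.4 tcp [ 496.3 -306.9  273.8] F [ 0.6  0.  -0.5] open 0.462
```

View pics/w9.png

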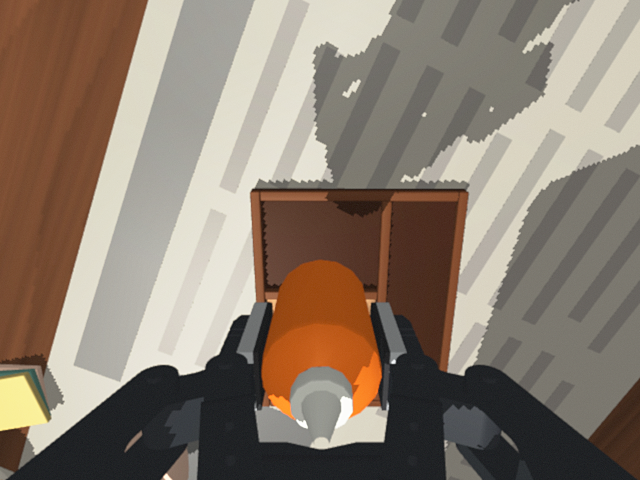

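```bash
python3 - <<'E'
from h import *
im,d,K,R,t=load("w9");X=ray([(252,189),(468,190)],11,K,R,t);a,b=X
y=np.arctan2(*(a-b)[::-1]);ux=np.array([np.cos(y),np.sin(y)]);uy=np.array([-ux[1],ux[0]])
c=(a+b)/2+79*uy;print(X.round(1),np.hypot(*(a-b)),"yaw",y,"centre",c,"colour",c+23*ux-43*uy,"pot",c+23*ux+33*uy)
E
```

```text
[[ 551.5 -321.4]
 [ 435.9 -380.5]] 129.86621223743234 yaw 0.47272738973696943 centre [ 457.7239893  -280.64459031] colour [ 497.780173   -308.45649689] pot [ 463.17613784 -240.79143389]
```

Emit:
servo_tool([
  {"translation": [0.5, -0.5, -40], "dr": [0, 0, 0], "hand": 255},
  {"translation": [0.5, -0.5, -62], "dr": [0, 0, 0], "hand": 255},
  {"translation": [0.5, -0.5, -70], "dr": [0, 0, 0], "hand": 255},
  {"translation": [0.5, -0.5, -74], "dr": [0, 0, 0], "hand": 255},
  {"translation": [0.5, -0.5, -74.5], "dr": [0, 0, 0], "hand": 255},
  {"translation": [0.5, -0.5, -74.5], "dr": [0, 0, 0], "hand": 255},
])

```text
time: 23.2
tcp_pos: [496.6, -308.0, 199.4]
orientation: [0.854, -0.52, 0.001, 0.0]
ft_force: [0.8, -0.3, 0.1]
opening: 0.456
```

Emit:
servo_tool([
  {"translation": [0, 0, 0], "dr": [0, 0, 0], "hand": 75},
  {"translation": [0, 0, 0], "dr": [0, 0, 0], "hand": 75},
  {"translation": [0, 0, 0], "dr": [0, 0, 0], "hand": 75},
  {"translation": [0, 0, 0], "dr": [0, 0, 0], "hand": 75},
  {"translation": [0, 0, 20], "dr": [0, 0, 0], "hand": 75},
  {"translation": [0, 0, 60], "dr": [0, 0, 0], "hand": 75},
  {"translation": [0, 0, 100], "dr": [0, 0, 0], "hand": 50},
  {"translation": [0, 0, 112], "dr": [0, 0, 0], "hand": 0},
  {"translation": [0, 0, 112], "dr": [0, 0, 0], "hand": 0},
])

```text
time: 24.32
tcp_pos: [496.4, -307.9, 310.8]
orientation: [0.854, -0.52, 0.0, 0.0]
ft_force: [0.3, 0.8, -0.8]
opening: 0.999
```

Emit:
servo_tool([
  {"translation": [10, 54, 0], "dr": [0, 0, 0], "hand": 0},
  {"translation": [20, 108, 0], "dr": [0, 0, 0], "hand": 0},
  {"translation": [30, 162, 0], "dr": [0, 0, 0], "hand": 0},
  {"translation": [37.5, 202.5, 0], "dr": [0, 0, 0], "hand": 0},
  {"translation": [37.5, 202.5, 0], "dr": [0, 0, 0], "hand": 0},
  {"translation": [37.5, 202.5, 0], "dr": [0, 0, 0], "hand": 0},
  {"translation": [37.5, 202.5, 0], "dr": [0, 0, 0], "hand": 0},
])

```text
time: 25.2
tcp_pos: [533.7, -106.3, 310.1]
orientation: [0.854, -0.52, -0.0, 0.0]
ft_force: [0.3, -0.7, 1.3]
opening: 0.998
```

```bash
python3 - <<'E'
from h import *
im,d,K,R,t=wristgrab("w10");W=cloud(d,K,R,t);P=W.reshape(-1,3);P=P[np.isfinite(P[:,0])]
Q=P[(np.hypot(P[:,0]-534,P[:,1]+105)<40)&(abs(P[:,2]-48)<5)];print(len(Q),cv2.minEnclosingCircle(Q[:,:2].astype(np.float32)))
E
```

```text
t 25.2 tcp [ 533.7 -106.3  310.1] F [ 0.3 -0.7  1.3] open 0.998
2251 ((535.1702270507812, -105.21623229980469), 31.91550636291504)
```

Emit:
servo_tool([
  {"translation": [0.5, 0, -55], "dr": [0, 0, 0], "hand": 0},
  {"translation": [0.5, 0, -100], "dr": [0, 0, 0], "hand": 0},
  {"translation": [0.5, 0, -125], "dr": [0, 0, 0], "hand": 0},
  {"translation": [0.5, 0, -126], "dr": [0, 0, 0], "hand": 0},
  {"translation": [0.5, 0, -126], "dr": [0, 0, 0], "hand": 0},
  {"translation": [0.5, 0, -126], "dr": [0, 0, 0], "hand": 255},
  {"translation": [0.5, 0, -126], "dr": [0, 0, 0], "hand": 255},
  {"translation": [0.5, 0, -126], "dr": [0, 0, 0], "hand": 255},
  {"translation": [0.5, 0, -126], "dr": [0, 0, 0], "hand": 255},
  {"translation": [0.5, 0, -126], "dr": [0, 0, 0], "hand": 255},
], force=35)

```text
time: 26.5
tcp_pos: [534.7, -105.6, 186.2]
orientation: [0.854, -0.52, 0.001, -0.0]
ft_force: [-3.7, -0.4, 11.7]
opening: 0.743
```

Emit:
servo_tool([
  {"translation": [0, 0, 50], "dr": [0, 0, 0], "hand": 255},
  {"translation": [0, 0, 95], "dr": [0, 0, 0], "hand": 255},
  {"translation": [-24, -45, 100], "dr": [0, 0, 0], "hand": 255},
  {"translation": [-48, -90, 100], "dr": [0, 0, 0], "hand": 255},
  {"translation": [-72.5, -135, 100], "dr": [0, 0, 0], "hand": 255},
  {"translation": [-72.5, -135, 100], "dr": [0, 0, 0], "hand": 255},
  {"translation": [-72.5, -135, 60], "dr": [0, 0, 0], "hand": 255},
  {"translation": [-72.5, -135, 30], "dr": [0, 0, 0], "hand": 255},
  {"translation": [-72.5, -135, 15], "dr": [0, 0, 0], "hand": 255},
  {"translation": [-72.5, -135, 9], "dr": [0, 0, 0], "hand": 255},
  {"translation": [-72.5, -135, 7], "dr": [0, 0, 0], "hand": 255},
  {"translation": [-72.5, -135, 7], "dr": [0, 0, 0], "hand": 255},
])

```text
time: 28.0
tcp_pos: [462.2, -240.3, 192.3]
orientation: [0.854, -0.52, 0.0, 0.0]
ft_force: [0.0, 0.4, -1.1]
opening: 0.741
```

```bash
python3 - <<'E'
from h import *
wristgrab("w11")
E
```

```text
t 28.0 tcp [ 462.2 -240.3  192.3] F [ 0.   0.4 -1.1] open 0.741
```

View pics/w11.png

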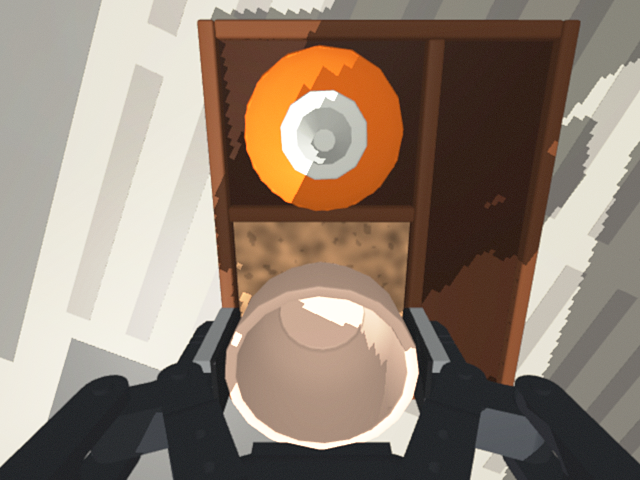

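Emit:
servo_tool([
  {"translation": [0, 0, -1.5], "dr": [0, 0, 0], "hand": 255},
  {"translation": [0, 0, -1.5], "dr": [0, 0, 0], "hand": 255},
  {"translation": [0, 0, -1.5], "dr": [0, 0, 0], "hand": 20},
  {"translation": [0, 0, -1.5], "dr": [0, 0, 0], "hand": 10},
  {"translation": [0, 0, -1.5], "dr": [0, 0, 0], "hand": 10},
  {"translation": [0, 0, -1.5], "dr": [0, 0, 0], "hand": 10},
  {"translation": [0, 0, 20], "dr": [0, 0, 0], "hand": 10},
  {"translation": [0, 0, 60], "dr": [0, 0, 0], "hand": 10},
  {"translation": [0, 0, 110], "dr": [0, 0, 0], "hand": 0},
  {"translation": [0, 0, 150], "dr": [0, 0, 0], "hand": 0},
])

```text
time: 29.3
tcp_pos: [461.8, -240.3, 343.6]
orientation: [0.854, -0.52, 0.0, 0.0]
ft_force: [0.9, -0.5, -1.1]
opening: 0.997
```

Emit:
servo_tool([
  {"translation": [-22, 58, 40], "dr": [0, 0, 0], "hand": 0},
  {"translation": [-44, 116, 60], "dr": [0, 0, 0], "hand": 0},
  {"translation": [-66, 174, 60], "dr": [0, 0, 0], "hand": 0},
  {"translation": [-88, 232, 60], "dr": [0, 0, 0], "hand": 0},
  {"translation": [-110, 290, 60], "dr": [0, 0, 0], "hand": 0},
  {"translation": [-132, 348, 60], "dr": [0, 0, 0], "hand": 0},
  {"translation": [-154, 406, 60], "dr": [0, 0, 0], "hand": 0},
  {"translation": [-176, 464, 60], "dr": [0, 0, 0], "hand": 0},
  {"translation": [-198, 522, 60], "dr": [0, 0, 0], "hand": 0},
  {"translation": [-220, 580, 60], "dr": [0, 0, 0], "hand": 0},
  {"translation": [-242, 638, 60], "dr": [0, 0, 0], "hand": 0},
  {"translation": [-264, 690, 60], "dr": [0, 0, 0], "hand": 0},
  {"translation": [-279, 732, 60], "dr": [0, 0, 0], "hand": 0},
  {"translation": [-279, 732, 60], "dr": [0, 0, 0], "hand": 0},
  {"translation": [-279, 732, 60], "dr": [0, 0, 0], "hand": 0},
  {"translation": [-279, 732, 60], "dr": [0, 0, 0], "hand": 0},
  {"translation": [-279, 732, 60], "dr": [0, 0, 0], "hand": 0},
])

```text
time: 31.42
tcp_pos: [183.4, 490.8, 402.0]
orientation: [0.854, -0.52, 0.0, -0.0]
ft_force: [-1.0, -0.1, -0.3]
opening: 0.997
```

```bash
python3 - <<'E'
from h import *
from rig import *
im,d=grab_frame("top");c=get_calibration("top");W=cloud(d,c["K"],c["R"],c["t"]);cv2.imwrite("pics/top3.png",im[:,:,::-1])
P=W.reshape(-1,3);P=P[np.isfinite(P[:,0])]
tr={"pale":(442.0,283,-.412),"dark":(456.3,-280,.475),"world":(0,0,0)}
for n,p,h,tn in[("tumbler",(476,304),71,"pale"),("jar_blue",(446,235),60,"pale"),("bowl",(462,-240),53,"dark"),("trailer_or",(496,-308),63,"dark"),("striped",(648,5),66,"world"),("jar_red",(538,4),55,"world"),("trailer_gr",(537,110),58,"world")]:
    Q=P[(np.hypot(P[:,0]-p[0],P[:,1]-p[1])<38)&(abs(P[:,2]-h)<6)];(x,y),r=cv2.minEnclosingCircle(Q[:,:2].astype(np.float32))
    a,b,w=tr[tn];C,S=np.cos(w),np.sin(w);print(n,tn,"%.1f %.1f"%(C*(x-a)+S*(y-b),-S*(x-a)+C*(y-b)),"r%.1f z%.1f"%(r,np.percentile(Q[:,2],90)))
hsv=cv2.cvtColor(im,cv2.COLOR_RGB2HSV);m=((hsv[...,1]>150)&((hsv[...,0]<8)|(hsv[...,0]>174))&(hsv[...,2]>80)&(np.hypot(W[...,0]-408,W[...,1]-306)<70)).astype(np.uint8)
k=max(cv2.findContours(m,0,cv2.CHAIN_APPROX_NONE)[0],key=len)[:,0];r=cv2.minAreaRect(ray(k,18,c["K"],c["R"],c["t"]).astype(np.float32))
a,b,w=tr["pale"];C,S=np.cos(w),np.sin(w);x,y=r[0];print("brush handle mid in pale (want -40,+22)",C*(x-a)+S*(y-b),-S*(x-a)+C*(y-b),r)
E
```

```text
tumbler pale 22.4 32.6 r29.3 z72.9
jar_blue pale 22.1 -42.2 r22.1 z62.6
bowl dark 23.0 33.6 r31.9 z55.4
trailer_or dark 22.9 -41.6 r19.8 z68.2
striped world 648.3 5.2 r30.3 z69.4
jar_red world 537.7 4.7 r22.1 z57.6
trailer_gr world 536.8 109.6 r19.8 z63.0
brush handle mid in pale (want -40,+22) -40.325334523014654 22.56670848797625 ((414.085693359375, 319.82635498046875), (75.76889038085938, 13.922021865844727), 65.77022552490234)
```

View pics/top3.png

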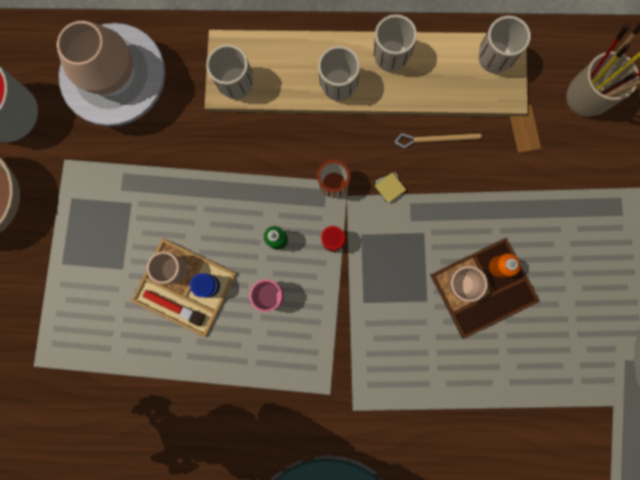

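The pale tray at (186,287) holds the tumbler, blue jar and brush. The dark tray at (485,288) holds the bowl and orange bottle. The other stock has not moved, so I'm handing in.

```bash
python3 -c "
from rig import *
print(finish_job())"
```

```text
the job is handed in; nothing more can be done
None
```

Both kits are made up and handed in at about 31.5 s of the 122 s allowed; the hand-in gave no verdict. The pale tray holds the plain tumbler, blue jar and brush; the dark tray holds the footed bowl and orange bottle.

- **Placement:** the last top view puts every kit item within about 1.5 mm of its compartment centre, upright at the expected height. The brush lies along the groove to within about 0.01 rad.
- **Rest of the stock:** the striped tumbler, red jar and green bottle are within about 1 mm of where they started.
- **Disagreements:** all depth heights read about 2–5 mm high, in every view from the start. Positions differed by 2–4 mm between the scene camera and the other two, all within tolerance.
- **Failed check:** one mid-job top view was blocked by the arm. I repeated the tumbler check from the scene camera, and the last top view confirmed it.

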